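# Stow the red figurine case behind the bin's sprung flap

### The arm

A 6-joint arm with a two-finger parallel gripper is mounted at the origin on the work surface. World frame = base frame: x ahead of the robot, y to its left, z up, the work surface at z = 0. Lengths are in m, angles in degrees, forces in N, time in s.
With the tool pointing down it reaches from about 0.375 to 0.9 m from the base axis. Payload 3.1 kg.
Tool frame: the origin (TCP) lies at the very end of the fingers, on their centre line; the grasp point (between the pads) lies 19 mm behind it; z points along the fingers, y is the direction in which the jaws open and shut (so a half turn about z gives the same grasp; the last joint's range is limited). The gripper opens to 87 mm and grips with 3 to 60 N. Pads are 19 mm wide; open, the fingers measure 117 mm over their backs; the gripper's body (75 mm by 190 mm) begins 51 mm behind the grasp point.
Start: joints at [-80.472, 30.224, 82.088, -0, 67.689, -10.227], TCP at [0.211, -0.588, 0.223] pointing down, gripper open.
Joint ranges: [-176.69, 176.69], [-43.24, 126.21], [12.49, 139.97], [-82, 262], [0, 151.66], [-163.58, 163.58]. Speed limits (degrees/s): [159.86, 159.86, 180, 180, 180, 180].

### API

Orientations are given as a 3x3 rotation matrix whose columns are the frame's x, y, z axes.
In Python, from rig import readout, capture, camera_model, bot, spot_in, regions_of gives the robot as it stands.
- The arm moves only by the tool send_rows, never from a script. Its argument "moves" is a list that holds one entry, the list of rows, each a list of 7 numbers: the turn, a rotation vector about the tool's x, y, z in degrees, then the shift along the tool's x, y, z in cm, then the opening, from -1 (shut) to 1 (fully open). A call has exactly 5 rows; each row shifts and turns the commanded pose from where the row before left it, along the tool's axes as they then stand; what a row does not reach is not made up. A row lasts 1/10 s, in which the tool goes at most 50 mm and 8.59 degrees, less where a joint would pass 70% of its speed; a pose out of reach is approached as far as the arm can. A call with a gripper value outside its range is refused whole. The fingers move at their own pace and stop on an object; the grip force is fixed at half the most. Time passes only in rows, so rows that do not move let the fingers close, or fill a call up. It gives the time, the measured TCP pose, the force and the opening at its end, in the units of the state.
- readout.read_state(): the state, without advancing time (a new reading comes with each control period).
- capture(name): name is "side" or "top" or "wrist"; returns the picture (480x640x3 uint8, blue, green, red); there is no depth.
- camera_model(name): a dict with "camera_matrix" (3x3 intrinsics, pixels), "pose" (4x4, takes a point from camera to world coordinates). Camera axes: x right, y up, looking along -z (the intrinsics and any distortion apply to the point x, -y, -z); pixel columns grow to the right and rows downward; lengths in m; the calibration is good to about 2 mm. The wrist camera is an equidistant fisheye: a pixel r from the principal point sees the ray r / f radians off the axis. A picture is of the moment at which its call begins: read the wrist's pose just before it. camera_model takes no time and is no camera call; for the wrist camera it gives the pose at the moment of the call.
- bot.hand_in(): hands the job in, once; it reports no verdict.
Trained networks look in the newest picture that a camera, given by its name, has taken for a name from the list of things; names that differ only in an ending like _2 or _b are one class to them, and where a whole thing is asked for, a point or a joint stands for the part that bears it (a point fixed in the world has none). Each returns a list of dicts, best first, with "p" (0 to 1); they miss things now and then, are a little off and sometimes report something else, mostly with a low value. They report only what shows in the picture. A call takes as long as a camera call. They do not tell look-alikes from the thing itself.
- spot_in(camera, thing): "location" ([x, y, z] in m, in world coordinates, good to about 4 mm: the middle of the surface that is visible of it).
- regions_of(camera, thing): "mask" (480x640 bool, what is visible of it).
The state is a dict: "time_s": time; "joint_positions": joint angles; "qvel": joint speeds; "tau": joint torques, N m; "position": TCP position; "tcp_rot": TCP orientation; "force": force on the tool from outside, world axes, zero at the start; "moment": the same for the moment, N m; "opening": opening from 0.0 (shut) to 1.0 (fully open).
Only numpy, scipy, OpenCV 4.12 (cv2) and the standard library are available. Lean on these libraries where they do the work, as an engineer would, in place of code of your own. Each camera call takes 0.05 s, during which the arm holds its last target. There are 200 camera calls.

### The job

Take the red figurine case out of its aluminium stand and put it away upright in the grey bin: work its foot down past the sprung blue flap, keep holding the flap open while you lower the case, and press it gently onto the sprung tray hidden inside, holding it there a moment once you feel the tray give a few millimetres. Only then let go and draw your fingers out so that the flap springs fully shut over the case. Do not force the case, the tray or the bin, and leave the black case and all the other things on the desk where they are.

Things in the scene. Friction and masses are not known exactly. Their poses are not given: they have to be found in the camera images.
- red_case: Red tin-shaped plastic case: 32 mm (its x) by 56 (y) by 90 tall (z), about 110 g, white band at 70 mm height, front and back alike. The lowest 16 mm taper in x to a flat foot 14 mm thick. Starts upright in one of the two stands. Origin: centre of its underside, z up. Grip it across y by the top 10 to 16 mm only, so that the gripper's body stays clear of the bin (its highest parts 163 mm up).
- black_case: Bystander: a black case of the same shape and size, upright in the other stand. Origin: centre of its underside.
- stand_a: Fixed aluminium stand: plate 85 by 75 mm, 6 mm thick, with two ridges (tops 28 mm above the desk) 35 mm apart in x; a case stands on the plate between them and lifts straight up and out. Origin: centre of its underside on the desk; axes as the case's.
- stand_b: The second stand, the same as stand_a.
- bin: Fixed grey bin; a blue sprung flap is its +x side. Origin: centre of its underside on the desk; x from back wall to flap, y along the flap, z up. Back wall: inner face at x = -45 mm, rounded top at z = 156 mm. Side walls: inner faces at y = +-71 mm, tops at z = 150 mm. Below the throat a case fits standing with the flap shut.
- bin_mouth (a point): Middle of the shut gap between back wall and flap (bin x = -32.5, y = 0, z = 156 mm). The case's 14 mm foot enters the 25 mm gap here, its y parallel to the bin's y, some 7 to 10 mm below this point before the taper meets the edges. Once the flap is open, a case lowered with its centre at bin x = -23 mm clears the back wall by 6 mm and rests amid the tray. Axes as the bin's.
- flap_edge (a point): Middle of the flap's throat edge (its nearest point to the back wall), moving with the flap. The flap is 138 mm wide, hinged at its foot (bin x = 12, z = 12 mm), upright to z = 128 mm, then bends inward to this rounded edge (shut: bin x = -20, z = 151 mm, 25 mm of gap to the back wall), then flares out and up to x = -11, z = 163 mm, forming a funnel.
- flap (a joint): Flap angle in rad: 0 shut, growing as its top swings out to the bin's +x, at most 0.6. The spring pushes its top back with about 1.3 N when shut, and 0.9 N more per 0.1 rad; a passing case opens it 0.08 rad. A foot set down on the flap's slanted top or rounded edge binds; with the foot in the gap, first lever the flap outward (some 17 mm), then let it slide up the taper while lowering.
- well: Carrier of the sprung tray inside the bin; origin at the bin's origin. The tray, level, 36 by 110 mm, is centred at bin x = -25 mm, at a height that varies and cannot be read: top 36 to 54 mm above the desk. It gives downward at about 2.5 N per mm, 12 mm at most; a gentle press is 5 to 14 N, over 20 N is forcing it. A case standing on it lies below the flap's edge.
- pot: Bystander: white ceramic succulent pot, 76 mm wide, about 115 mm tall with the plant. Origin: centre of its underside.
- mouse: Bystander: black computer mouse, 105 by 58 by 34 mm, on a grey mat. Origin: centre of its underside.
- mug: Bystander: blue mug, 80 mm wide, 95 mm tall. Origin: centre of its underside.
- gamepad: Bystander: white game controller, about 95 by 150 by 40 mm. Origin: centre of its underside.
Mind the look-alikes: they are no part of the job. Several things have the shape of the red_case; the one meant has the colours described above.

How it is judged (in metres and radians):
On the way, in this order (a step that is already met when the one before it is completed fails the run):
1. the red case, held by the fingers, is more than half way down past the flap's edge and holds the flap open (value of joint flap above 0.04 rad and z of red_case in the frame of bin below 0.1 m and horizontal distance between red_case and bin_mouth below 0.06 m and contact force between the fingers and red_case above 1 N), for 0.1 s.
2. still held by the fingers, the case is pressed on the sprung tray with more than 4 N for 0.3 s (contact force between red_case and well above 4 N and contact force between the fingers and red_case above 1 N), for 0.3 s.
At the end, for the whole second after the job is handed in: the red case stands on the tray inside the bin, upright within 0.25 rad, at rest and released, and the flap is shut (within 0.03 rad) (x of red_case in the frame of bin between -0.045 and 0 m and y of red_case in the frame of bin between -0.05 and 0.05 m and z of red_case in the frame of bin between 0.028 and 0.058 m and angle between red_case's own z axis and vertical below 0.25 rad and linear speed of red_case below 0.03 m/s and contact force between red_case and well above 0.3 N and value of joint flap below 0.03 rad); the robot touches nothing.
It fails at once if the case is pressed on the tray with more than 20 N (contact force between red_case and well above 20 N).
It fails at once if the case is forced against the bin, its flap or its tray with more than 30 N (contact force between red_case and bin above 30 N).
It fails at once if the fingers or the arm push on the bin or its flap with more than 25 N (contact force between any of the fingers, the arm and bin above 25 N).
It fails at once if the black case is moved more than 15 mm (distance of black_case from where it was at the start of the episode above 0.015 m).
It fails at once if the pot, mouse, mug or gamepad is moved more than 20 mm (distance of any of pot, mouse, mug, gamepad from where it was at the start of the episode above 0.02 m).
It also fails if it takes over 69 s, if anything falls off the work surface, if the arm or the gripper's body presses on something with over 40 N, if the wrist force passes 120 N, or if a joint passes its speed limit or range.

## Working session

There is one attempt and no reset: what is moved stays moved. The work goes in short steps, Python scripts to look and compute and a tool call to move; the robot and the scene stay as the last step left them, time stands still between calls to the robot, and variables do not carry over. Pictures are saved under pics/ and viewed, about 8 in all and at most 12, crops included, and the job is handed in when it is done.

Besides the shell and the picture viewer there is one more tool, called as name([rows], argument=value, ...), one row to a line, values as JSON. send_rows: Moves the arm, as the interface text tells. Its arguments: {"type":"object","properties":{"moves":{"type":"array","items":{"type":"array","items":{"type":"array","items":{"type":"number"}}}}},"required":["moves"]}

```bash
ls; mkdir -p pics; python3 - <<'E'
from rig import readout, capture, camera_model, bot, spot_in, regions_of
import cv2,numpy as np
s=readout.read_state();print(s)
for c in("side","top"):
    cv2.imwrite(f"pics/{c}0.png",capture(c))
    m=camera_model(c);print(c,np.round(m["pose"],3).tolist(),np.round(m["camera_matrix"],1).tolist(),[k for k in m])
    for t in("red_case","stand_a","bin","flap_edge","pot","mug"):
        print(t,[(np.round(d["location"],3).tolist(),round(d["p"],2)) for d in spot_in(c,t)])
E
```

```text
pics
{'time_s': 0.0, 'joint_positions': array([-8.04704775e+01,  3.02782141e+01,  8.21558709e+01, -4.06690783e-04,
        6.76872750e+01, -1.02269198e+01]), 'qvel': array([ 0.09996101, -0.05280178,  0.08857678,  0.05328396,  0.02954796,
        0.04943468]), 'tau': array([-7.00044166e-04, -4.40039349e+01, -1.76592708e+01,  6.32393430e-02,
        5.82275062e-02, -1.73384715e-04]), 'position': array([ 0.211173  , -0.5874812 ,  0.22158254]), 'tcp_rot': array([[ 9.41137167e-01,  3.38024711e-01, -3.57144761e-04],
       [ 3.38024697e-01, -9.41134924e-01,  2.08781407e-03],
       [ 3.69611339e-04, -2.08564317e-03, -9.99997757e-01]]), 'force': array([0.78348896, 0.36926079, 0.88326254]), 'moment': array([-0.01615127, -0.01353842, -0.01477601]), 'opening': 1.0028408221473604}
side [[-0.799, 0.426, -0.426, 0.14], [-0.602, -0.573, 0.556, 0.464], [-0.007, 0.7, 0.714, 0.769], [0.0, 0.0, 0.0, 1.0]] [[434.4, 0.0, 323.2], [0.0, 434.4, 242.1], [0.0, 0.0, 1.0]] ['camera_matrix', 'pose']
red_case [([0.428, 0.258, 0.085], 0.96), ([0.441, 0.371, 0.093], 0.81), ([0.748, 0.07, 0.022], 0.33)]
stand_a [([0.498, 0.152, 0.006], 0.89), ([0.43, 0.378, 0.003], 0.85)]
bin [([0.519, -0.099, 0.093], 0.58)]
flap_edge [([0.544, -0.135, 0.152], 0.87)]
pot [([0.712, 0.291, 0.078], 0.85)]
mug [([0.602, -0.421, 0.027], 0.36)]
top [[-0.022, 0.996, -0.089, 0.418], [-1.0, -0.02, 0.017, -0.041], [0.015, 0.089, 0.996, 1.263], [0.0, 0.0, 0.0, 1.0]] [[483.3, 0.0, 327.1], [0.0, 483.3, 239.5], [0.0, 0.0, 1.0]] ['camera_matrix', 'pose']
red_case [([0.45, 0.353, 0.094], 0.63), ([0.439, 0.236, 0.088], 0.56)]
stand_a [([0.454, 0.353, 0.003], 0.87), ([0.502, 0.129, 0.004], 0.71)]
bin [([0.553, -0.137, 0.115], 0.89)]
flap_edge [([0.554, -0.134, 0.142], 0.67), ([0.446, 0.353, 0.095], 0.29)]
pot [([0.726, 0.274, 0.091], 0.62)]
mug [([0.333, -0.426, 0.042], 0.56), ([0.458, 0.357, 0.004], 0.43)]
```

View pics/top0.png

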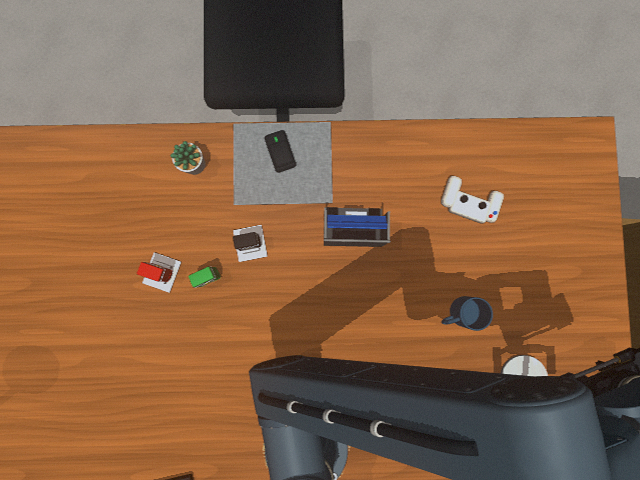

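View pics/side0.png

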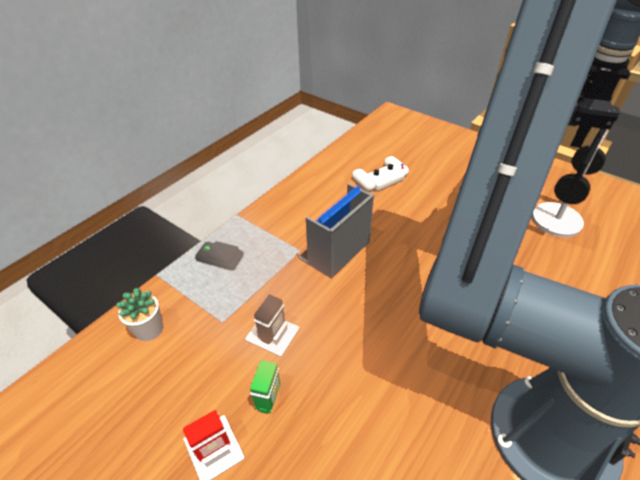

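The red case is at about (150,271) in the top picture, tilted in its stand. The green look-alike is at (204,277) and the black case at (247,240). The bin is at (357,224), with its back wall towards the robot and the blue flap on the +x side.

```bash
cat > h.py <<'E'
from rig import readout, capture, camera_model, bot, spot_in, regions_of
import cv2,numpy as np
from scipy.spatial.transform import Rotation as R
def rays(cam,px,m=None):
    m=m or camera_model(cam);K=m["camera_matrix"];P=np.array(m["pose"]);px=np.atleast_2d(px).astype(float)
    a=(px-[K[0][2],K[1][2]])/[K[0][0],K[1][1]]
    if cam=="wrist":
        r=np.linalg.norm(a,axis=1,keepdims=True)+1e-12;d=np.c_[a/r*np.sin(r),np.cos(r)]
    else: d=np.c_[a,np.ones(len(a))]
    d=d*[1,-1,-1]
    return P[:3,3],d@P[:3,:3].T
def plane(cam,px,z,m=None):
    o,d=rays(cam,px,m);return o+d*((z-o[2])/d[:,2])[:,None]
def proj(cam,X,m=None):
    m=m or camera_model(cam);K=np.array(m["camera_matrix"]);P=np.array(m["pose"])
    c=(np.atleast_2d(X)-P[:3,3])@P[:3,:3]*[1,-1,-1]
    if cam=="wrist":
        n=np.linalg.norm(c[:,:2],axis=1,keepdims=True)+1e-12;a=c[:,:2]/n*np.arctan2(n,c[:,2:])
    else:a=c[:,:2]/c[:,2:]
    return a*[K[0,0],K[1,1]]+K[:2,2]
def rect(cam,mask,z,m=None):
    cs,_=cv2.findContours(mask.astype(np.uint8),cv2.RETR_EXTERNAL,cv2.CHAIN_APPROX_NONE)
    c=max(cs,key=cv2.contourArea)[:,0]
    q=plane(cam,c,z,m)[:,:2]
    (cx,cy),(w,h),a=cv2.minAreaRect((q*1000).astype(np.float32))
    return cx/1000,cy/1000,w,h,a
def go(x,y,z,yaw):  # tool-frame delta: shift cm if done at current orientation, and rot about tool z (deg); yaw of tool x
    s=readout.read_state();T=np.array(s["tcp_rot"])
    Y=np.radians(yaw);c,n=np.cos(Y),np.sin(Y);G=np.array([[c,n,0],[n,-c,0],[0,0,-1.]])
    print("pos",s["position"].round(4),"rotvec",np.degrees(R.from_matrix(T.T@G).as_rotvec()).round(2),
     "shift cm now",((np.array([x,y,z])-s["position"])@T*100).round(2),"in goal frame",((np.array([x,y,z])-s["position"])@G*100).round(2))
E
python3 - <<'E'
from h import *
im=capture("top");hsv=cv2.cvtColor(im,cv2.COLOR_BGR2HSV).astype(int)
H,S,V=hsv[...,0],hsv[...,1],hsv[...,2]
red=((H<4)|(H>176))&(S>190)&(V>190)
sub=np.zeros_like(red);sub[240:300,120:190]=red[240:300,120:190]
print(sub.sum(),rect("top",sub,.09))
blue=(H>105)&(H<130)&(S>150)
sub=np.zeros_like(red);sub[195:250,315:400]=blue[195:250,315:400]
print("blue",sub.sum(),rect("top",sub,.155))
for t in("bin","stand_a","flap_edge"):
    for d in regions_of("top",t): print(t,round(d["p"],2),rect("top",d["mask"],{"bin":.15,"stand_a":.006,"flap_edge":.15}[t]))
m=camera_model("wrist");s=readout.read_state();T=np.array(s["tcp_rot"])
print("cam rel tool",((m["pose"][:3,3]-s["position"])@T).round(3),(T.T@m["pose"][:3,:3]).round(2),m["camera_matrix"])
go(.45,.353,.25,20)
cv2.imwrite("pics/topc.png",cv2.resize(im[180:310,120:410],None,fx=2.7,fy=2.7,interpolation=cv2.INTER_CUBIC))
E
```

```text
250 (0.45446234130859375, 0.369743408203125, 52.33437728881836, 29.358566284179688, 70.44247436523438)
blue 616 (0.5575659790039063, -0.13002926635742187, 134.72425842285156, 28.82560920715332, 87.4737777709961)
bin 0.89 (0.5466436767578124, -0.1300449676513672, 153.03549194335938, 91.04447937011719, 88.8112564086914)
stand_a 0.86 (0.4546727905273438, 0.36569122314453123, 76.39321899414062, 85.62347412109375, 69.63804626464844)
stand_a 0.63 (0.5256809692382812, 0.13848326110839843, 85.49425506591797, 77.39266204833984, 9.749798774719238)
stand_a 0.32 (0.5813533935546875, -0.14120834350585937, 160.55258178710938, 44.55423355102539, 86.78802490234375)
flap_edge 0.7 (0.5628687133789062, -0.13061387634277344, 139.50233459472656, 39.80073547363281, 88.74506378173828)
cam rel tool [ 0.079  0.    -0.162] [[ 0.    0.96  0.28]
 [ 1.   -0.   -0.  ]
 [-0.    0.28 -0.96]] [[371.64829954   0.         326.52884219]
 [  0.         371.64829954 240.84851384]
 [  0.           0.           1.        ]]
pos [ 0.2113 -0.5882  0.2226] rotvec [-0.    0.   -0.24] shift cm now [ 54.28 -80.51  -2.74] in goal frame [ 54.62 -80.28  -2.74]
```

View pics/topc.png

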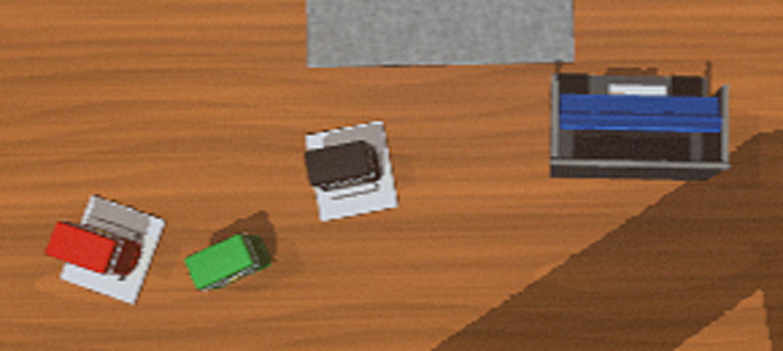

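send_rows([
  [[0,0,4.26,0,0,-2,1],[0,0,4.26,0,0,-2,1],[0,0,4.26,0,0,-2,1],[0,0,4.26,0,0,-2,1],[0,0,4.26,0,0,-2,1]],
])

```text
time_s: 1.4
position: [0.2112, -0.588, 0.3234]
tcp_rot: [[1.0, -0.03, -0.0], [-0.03, -1.0, 0.0], [-0.0, -0.0, -1.0]]
force: [0.5, 0.2, 0.5]
opening: 1.001
```

```bash
python3 - <<'E'
from h import *
go(.50,-.131,.32,-1.5)
E
```

```text
pos [ 0.2112 -0.588   0.3234] rotvec [-0.01  0.   -0.22] shift cm now [ 27.49 -46.55   0.34] in goal frame [ 27.67 -46.44   0.34]
```

send_rows([
  [[0,0,0,2.5,-4.2,0,1],[0,0,0,2.5,-4.2,0,1],[0,0,0,2.5,-4.2,0,1],[0,0,0,2.5,-4.2,0,1],[0,0,0,2.5,-4.2,0,1]],
])

```text
time_s: 1.9
position: [0.3426, -0.3799, 0.3227]
tcp_rot: [[1.0, -0.028, 0.0], [-0.028, -1.0, -0.0], [0.001, 0.0, -1.0]]
force: [0.0, -0.4, -0.1]
opening: 1.002
```

send_rows([
  [[0,0,0,2.5,-4.2,0,1],[0,0,0,2.5,-4.2,0,1],[0,0,0,2.5,-4.2,0,1],[0,0,0,2.5,-4.2,0,1],[0,0,0,2.5,-4.2,0,1]],
])

```text
time_s: 2.4
position: [0.4733, -0.1733, 0.3229]
tcp_rot: [[1.0, -0.027, 0.001], [-0.027, -1.0, -0.0], [0.001, 0.0, -1.0]]
force: [0.2, -1.8, -0.1]
opening: 0.999
```

send_rows([
  [[0,0,0,2.5,-4.55,0,1],[0,0,0,0,0,0,1],[0,0,0,0,0,0,1],[0,0,0,0,0,0,1],[0,0,0,0,0,0,1]],
])

```text
time_s: 2.9
position: [0.4972, -0.1333, 0.3226]
tcp_rot: [[1.0, -0.029, -0.0], [-0.029, -1.0, -0.0], [-0.0, 0.0, -1.0]]
force: [0.7, -0.6, 0.4]
opening: 0.997
```

```bash
python3 - <<'E'
from h import *
s=readout.read_state();print(s["position"],s["force"],s["qvel"].round(2))
m=camera_model("wrist");im=capture("wrist");cv2.imwrite("pics/w1.png",im);np.save("m1.npy",m["pose"])
for t in("bin","flap_edge"):
    print(t,[(np.round(d["location"],3).tolist(),round(d["p"],2)) for d in spot_in("wrist",t)])
    for d in regions_of("wrist",t): print(t,round(d["p"],2),rect("wrist",d["mask"],.15,m))
# predicted outline
B=np.array([.549,-.131,0]);Rz=R.from_euler("z",-1.5,degrees=True).as_matrix()
P=lambda p:proj("wrist",B+Rz@np.array(p),m)[0].round(0)
for p in [(-.045,.071,.15),(-.045,-.071,.15),(-.045,0,.156),(-.02,.069,.151),(-.02,-.069,.151),(-.011,.069,.163),(-.011,-.069,.163)]:print(p,P(p))
E
```

```text
[ 0.49718088 -0.13332037  0.32255609] [ 0.72599005 -0.60130719  0.44375459] [-0.38 -0.01 -0.06  0.12  0.05  0.13]
bin [([0.554, -0.132, 0.135], 0.96)]
bin 0.76 (0.5552083740234375, -0.13080772399902343, 156.25106811523438, 92.63278198242188, 87.9962158203125)
bin 0.34 (0.534991943359375, 0.07864614868164063, 27.812170028686523, 86.68736267089844, 10.787545204162598)
flap_edge [([0.562, -0.132, 0.141], 0.79), ([0.37, -0.393, 0.02], 0.38)]
flap_edge 0.87 (0.5640043334960938, -0.13108489990234376, 141.922119140625, 44.30770492553711, 87.75025177001953)
flap_edge 0.62 (0.535735595703125, 0.07826583862304687, 27.977121353149414, 87.66452026367188, 10.617642402648926)
(-0.045, 0.071, 0.15) [247. 214.]
(-0.045, -0.071, 0.15) [399. 214.]
(-0.045, 0, 0.156) [323. 215.]
(-0.02, 0.069, 0.151) [247. 188.]
(-0.02, -0.069, 0.151) [398. 188.]
(-0.011, 0.069, 0.163) [244. 180.]
(-0.011, -0.069, 0.163) [401. 179.]
```

View pics/w1.png

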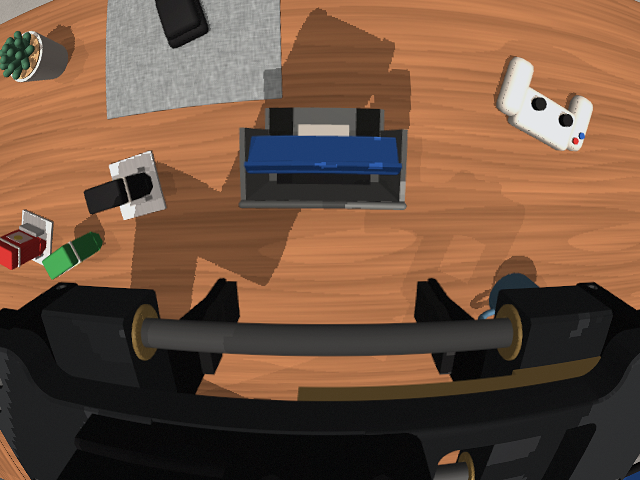

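The bin is at columns 240–406 and rows 108–208. The throat edge of the blue flap is near row 172 and the back wall's top near row 205. Now I'll extract those edges numerically.

```bash
python3 - <<'E'
from h import *
m=camera_model("wrist");m["pose"]=np.load("m1.npy");im=cv2.imread("pics/w1.png")
for c in (265,300,380): print(c,[(r,*im[r,c]) for r in range(132,214,2)])
hsv=cv2.cvtColor(im,cv2.COLOR_BGR2HSV);b=cv2.inRange(hsv,(100,110,40),(130,255,255))
lo=[];
for c in range(255,396,4):
    r=np.where(b[120:200,c])[0]+120
    if len(r): lo.append((c,r.max()+.5,r.min()-.5))
lo=np.array(lo)
for k,z in((1,.151),(2,.163),(2,.128)):
    q=plane("wrist",lo[:,[0,k]],z,m);f=np.polyfit(q[:,1],q[:,0],1);print(k,z,"x at y=-.131",np.polyval(f,-.131),"slope deg",np.degrees(np.arctan(f[0])),np.std(q[:,0]-np.polyval(f,q[:,1])))
r=np.where(b[155])[0];print("blue y ends",r.min(),r.max(),plane("wrist",[[r.min(),155],[r.max(),155]],.155,m))
E
```

```text
265 [(132, np.uint8(38), np.uint8(39), np.uint8(41)), (134, np.uint8(34), np.uint8(39), np.uint8(41)), (136, np.uint8(108), np.uint8(62), np.uint8(36)), (138, np.uint8(115), np.uint8(62), np.uint8(30)), (140, np.uint8(115), np.uint8(63), np.uint8(31)), (142, np.uint8(116), np.uint8(63), np.uint8(33)), (144, np.uint8(115), np.uint8(61), np.uint8(30)), (146, np.uint8(115), np.uint8(63), np.uint8(32)), (148, np.uint8(115), np.uint8(61), np.uint8(30)), (150, np.uint8(116), np.uint8(63), np.uint8(32)), (152, np.uint8(115), np.uint8(63), np.uint8(31)), (154, np.uint8(115), np.uint8(62), np.uint8(30)), (156, np.uint8(115), np.uint8(62), np.uint8(29)), (158, np.uint8(116), np.uint8(63), np.uint8(31)), (160, np.uint8(112), np.uint8(61), np.uint8(30)), (162, np.uint8(122), np.uint8(66), np.uint8(34)), (164, np.uint8(120), np.uint8(65), np.uint8(32)), (166, np.uint8(74), np.uint8(38), np.uint8(17)), (168, np.uint8(73), np.uint8(38), np.uint8(18)), (170, np.uint8(102), np.uint8(55), np.uint8(28)), (172, np.uint8(95), np.uint8(53), np.uint8(27)), (174, np.uint8(36), np.uint8(40), np.uint8(42)), (
[... 4685 characters left out ...]
8(42), np.uint8(42)), (202, np.uint8(61), np.uint8(63), np.uint8(64)), (204, np.uint8(106), np.uint8(110), np.uint8(112)), (206, np.uint8(135), np.uint8(140), np.uint8(143)), (208, np.uint8(104), np.uint8(108), np.uint8(111)), (210, np.uint8(73), np.uint8(114), np.uint8(179)), (212, np.uint8(73), np.uint8(111), np.uint8(170))]
1 0.151 x at y=-.131 0.5415973450238901 slope deg 2.2175672932119372 0.0003742364842791879
2 0.163 x at y=-.131 0.5759576959029782 slope deg 2.3870507703369803 0.00047526891601028346
2 0.128 x at y=-.131 0.5759536934501213 slope deg 2.387050770336824 0.0005270622077967498
blue y ends 248 397 [[ 0.56131601 -0.06498744  0.155     ]
 [ 0.55729466 -0.1976365   0.155     ]]
```

send_rows([
  [[0,0,6.1,0,0,0,1],[0,0,6.1,0,0,0,1],[0,0,6.1,0,0,0,1],[0,0,0,-3,-3.5,0,1],[0,0,0,-3,-3.5,0,1]],
])

```text
time_s: 3.65
position: [0.465, -0.046, 0.3223]
tcp_rot: [[0.939, -0.343, 0.0], [-0.343, -0.939, 0.0], [-0.0, -0.0, -1.0]]
force: [0.1, 1.5, -0.1]
opening: 0.997
```

```bash
python3 - <<'E'
from h import *
go(.4545,.3695,.24,-20)
E
```

```text
pos [ 0.465  -0.046   0.3223] rotvec [-0.02  0.   -0.06] shift cm now [-15.24 -38.66   8.25] in goal frame [-15.2  -38.68   8.23]
```

send_rows([
  [[0,0,0,-1.5,-3.85,0.8,1],[0,0,0,-1.5,-3.85,0.8,1],[0,0,0,-1.5,-3.85,0.8,1],[0,0,0,-1.5,-3.85,0.8,1],[0,0,0,-1.5,-3.85,0.8,1]],
])

```text
time_s: 4.15
position: [0.4599, 0.1621, 0.2825]
tcp_rot: [[0.94, -0.34, 0.001], [-0.34, -0.94, 0.0], [0.001, -0.0, -1.0]]
force: [1.0, 0.0, -0.0]
opening: 1.001
```

send_rows([
  [[0,0,0,-1.5,-3.85,0.8,1],[0,0,0,-1.5,-3.85,0.8,1],[0,0,0,-1.5,-3.85,0.8,1],[0,0,0,-1.5,-3.5,0.8,1],[0,0,0,0,0,0,1]],
])

```text
time_s: 4.65
position: [0.4537, 0.3263, 0.2494]
tcp_rot: [[0.942, -0.335, -0.001], [-0.335, -0.942, 0.001], [-0.002, -0.001, -1.0]]
force: [-1.0, -1.4, 0.8]
opening: 0.998
```

```bash
python3 - <<'E'
from h import *
s=readout.read_state();print(s["position"],s["qvel"].round(2))
m=camera_model("wrist");im=capture("wrist");cv2.imwrite("pics/w2.png",im);np.save("m2.npy",m["pose"])
print([(np.round(d["location"],3).tolist(),round(d["p"],2)) for d in spot_in("wrist","red_case")])
for d in regions_of("wrist","red_case"): print(round(d["p"],2),rect("wrist",d["mask"],.096,m))
hsv=cv2.cvtColor(im,cv2.COLOR_BGR2HSV);r=cv2.inRange(hsv,(0,190,60),(4,255,255))|cv2.inRange(hsv,(175,190,60),(180,255,255))
print("red",rect("wrist",r>0,.096,m),rect("wrist",cv2.inRange(hsv,(0,190,185),(4,255,255))>0,.096,m))
B=np.array([.4545,.3695,.006]);Rz=R.from_euler("z",-20,degrees=True).as_matrix()
for p in [(a*.016,b*.028,.09) for a,b in((1,1),(1,-1),(-1,-1),(-1,1))]:
    q=proj("wrist",B+Rz@np.array(p),m)[0];print(q.round(0));cv2.circle(im,tuple(int(v) for v in q),2,(0,255,255),-1)
cv2.imwrite("pics/w2o.png",im)
E
```

```text
[0.45370455 0.32630168 0.24937709] [-3.53 -1.87  1.98 -3.29  1.36 -2.25]
[([0.444, 0.247, 0.091], 0.82), ([0.456, 0.364, 0.094], 0.68)]
0.87 (0.4613255310058594, 0.36176974487304686, 57.358036041259766, 46.63362503051758, 68.62466430664062)
0.61 (0.4485089111328125, 0.24938385009765626, 48.07855987548828, 55.07027053833008, 23.461891174316406)
red (0.4558458251953125, 0.36474893188476565, 54.155052185058594, 33.51922607421875, 69.24185943603516) (0.45378427124023435, 0.3656044616699219, 53.977657318115234, 29.52256965637207, 70.0161361694336)
[250. 223.]
[313. 223.]
[313. 258.]
[251. 257.]
```

View pics/w2o.png

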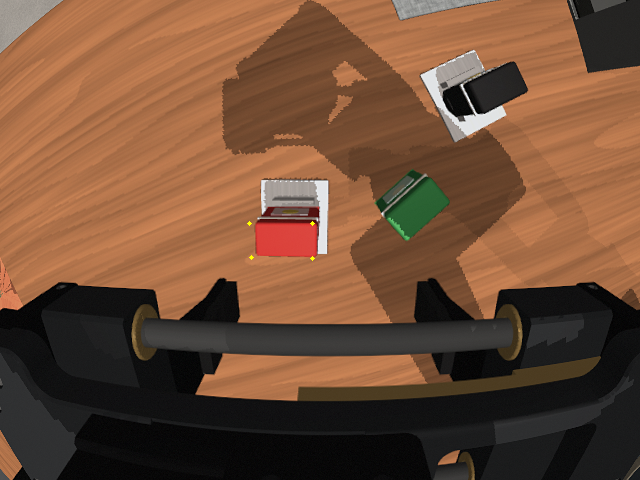

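The red case's top is at columns 255–319, rows 220–257, about 5 mm from the predicted yellow dots. The corrected centre is (0.4545, 0.3655) with yaw -20°. The green decoy is at (413,205), clear of the fingers.

```bash
python3 - <<'E'
from h import *
go(.4545,.3655,.081,-20)
E
```

```text
pos [0.4545 0.3222 0.2504] rotvec [0.05 0.   0.16] shift cm now [-1.47 -4.09 16.94] in goal frame [-1.49 -4.07 16.94]
```

send_rows([
  [[0,0,0.16,-1.47,-4.08,0,1],[0,0,0,0,0,3,1],[0,0,0,0,0,4,1],[0,0,0,0,0,4,1],[0,0,0,0,0,2,1]],
])

```text
time_s: 5.3
position: [0.4535, 0.3634, 0.118]
tcp_rot: [[0.939, -0.344, -0.004], [-0.344, -0.939, -0.003], [-0.003, 0.004, -1.0]]
force: [0.2, 0.2, 0.2]
opening: 1.005
```

send_rows([
  [[0,0,0,0,0,1,1],[0,0,0,0,0,1,1],[0,0,0,0,0,1,1],[0,0,0,0,0,0.5,1],[0,0,0,0,0,0,1]],
])

```text
time_s: 5.8
position: [0.4546, 0.366, 0.0855]
tcp_rot: [[0.94, -0.342, -0.0], [-0.342, -0.94, -0.0], [-0.0, 0.0, -1.0]]
force: [0.8, 0.4, 0.1]
opening: 1.003
```

```bash
python3 - <<'E'
from h import *
go(.4545,.3655,.081,-20)
s=readout.read_state();print(s["force"])
m=camera_model("wrist");im=capture("wrist");cv2.imwrite("pics/w3.png",im[120:480])
E
```

```text
pos [0.4546 0.366  0.0855] rotvec [ 0.01  0.01 -0.01] shift cm now [0.01 0.05 0.45] in goal frame [0.01 0.05 0.45]
[0.81243365 0.36112303 0.14862555]
```

View pics/w3.png

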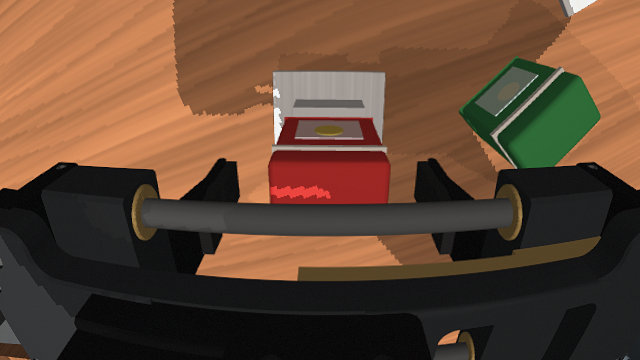

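send_rows([
  [[0,0,0,0,0,0.45,1],[0,0,0,0,0,0,1],[0,0,0,0,0,0,-1],[0,0,0,0,0,0,-1],[0,0,0,0,0,0,-1]],
])

```text
time_s: 6.35
position: [0.4546, 0.3662, 0.0812]
tcp_rot: [[0.94, -0.342, 0.0], [-0.342, -0.94, 0.0], [0.0, -0.0, -1.0]]
force: [-0.6, 0.5, 0.0]
opening: 0.814
```

send_rows([
  [[0,0,0,0,0,0,-1],[0,0,0,0,0,0,-1],[0,0,0,0,0,0,-1],[0,0,0,0,0,0,-1],[0,0,0,0,0,0,-1]],
])

```text
time_s: 6.85
position: [0.4546, 0.3661, 0.0811]
tcp_rot: [[0.94, -0.342, 0.0], [-0.342, -0.94, -0.0], [0.0, 0.0, -1.0]]
force: [0.2, -0.7, 0.5]
opening: 0.643
```

```bash
python3 - <<'E'
from h import *
s=readout.read_state();print(s["position"],s["force"],s["opening"]*87)
m=camera_model("wrist");im=capture("wrist");g=im[:,300:355].mean(1).round(0)
print([(r,*g[r]) for r in range(255,330,2)])
for x in(.012,.016,.020):
    print(x,[proj("wrist",np.array([.4545,.3658,z])+R.from_euler("z",-20,degrees=True).as_matrix()@[x,0,0],m)[0].round(1) for z in(.096,.076)])
E
```

```text
[0.45456912 0.36609289 0.08110708] [ 0.18477657 -0.71603984  0.54199916] 55.904451548955215
[(255, np.float64(64.0), np.float64(93.0), np.float64(116.0)), (257, np.float64(82.0), np.float64(106.0), np.float64(130.0)), (259, np.float64(82.0), np.float64(87.0), np.float64(111.0)), (261, np.float64(199.0), np.float64(197.0), np.float64(215.0)), (263, np.float64(17.0), np.float64(20.0), np.float64(98.0)), (265, np.float64(22.0), np.float64(24.0), np.float64(102.0)), (267, np.float64(20.0), np.float64(22.0), np.float64(102.0)), (269, np.float64(106.0), np.float64(114.0), np.float64(120.0)), (271, np.float64(173.0), np.float64(188.0), np.float64(201.0)), (273, np.float64(178.0), np.float64(193.0), np.float64(203.0)), (275, np.float64(17.0), np.float64(18.0), np.float64(94.0)), (277, np.float64(22.0), np.float64(24.0), np.float64(98.0)), (279, np.float64(22.0), np.float64(24.0), np.float64(101.0)), (281, np.float64(23.0), np.float64(25.0), np.float64(103.0)), (283, np.float64(23.0), np.float64(26.0), np.float64(105.0)), (285, np.float64(27.0), np.float64(30.0), np.float64(120.0)), (287, np.
[... 807 characters left out ...]
loat64(41.0), np.float64(44.0), np.float64(173.0)), (315, np.float64(49.0), np.float64(53.0), np.float64(196.0)), (317, np.float64(51.0), np.float64(55.0), np.float64(200.0)), (319, np.float64(51.0), np.float64(56.0), np.float64(201.0)), (321, np.float64(49.0), np.float64(53.0), np.float64(196.0)), (323, np.float64(41.0), np.float64(45.0), np.float64(173.0)), (325, np.float64(41.0), np.float64(42.0), np.float64(38.0)), (327, np.float64(50.0), np.float64(51.0), np.float64(52.0)), (329, np.float64(55.0), np.float64(56.0), np.float64(57.0))]
0.012 [array([328.9, 293.1]), array([328.7, 276.1])]
0.016 [array([329. , 284.6]), array([328.7, 268.3])]
0.02 [array([329., 276.]), array([328.7, 260.4])]
```

send_rows([
  [[0,0,0,0,0,-1,-1],[0,0,0,0,0,-2,-1],[0,0,0,0,0,-4,-1],[0,0,0,0,0,-4,-1],[0,0,0,0,0,-4,-1]],
])

```text
time_s: 7.4
position: [0.4542, 0.366, 0.233]
tcp_rot: [[0.94, -0.342, -0.0], [-0.342, -0.94, -0.0], [-0.0, 0.0, -1.0]]
force: [0.9, -0.3, -1.3]
opening: 0.643
```

send_rows([
  [[0,0,-3.5,0,0,-4,-1],[0,0,-3.5,0,0,-2,-1],[0,0,-3.6,0,0,0,-1],[0,0,-3.6,0,0,0,-1],[0,0,-3.5,0,0,0,-1]],
])

```text
time_s: 7.9
position: [0.4542, 0.366, 0.292]
tcp_rot: [[0.999, -0.038, 0.001], [-0.038, -0.999, 0.0], [0.001, -0.0, -1.0]]
force: [0.3, -0.4, -0.6]
opening: 0.639
```

```bash
cat >> h.py <<'E'
BIN=np.array([.5615,-.1313]);BY=-2.3;OX=-.0007;HB=.0751
def gob(bx,by,zfoot,yaw=None):
    a=np.radians(BY);p=BIN+np.array([[np.cos(a),-np.sin(a)],[np.sin(a),np.cos(a)]])@[bx-OX,by]
    s=readout.read_state();c=np.array([[np.cos(a),np.sin(a)],[-np.sin(a),np.cos(a)]])@(s["position"][:2]-BIN)+[OX,0]
    print("case in bin mm",(c*1000).round(1),"foot z",((s["position"][2]-HB)*1000).round(1),"F",s["force"].round(1),"op",s["opening"].round(3)*87)
    go(p[0],p[1],zfoot+HB,BY)
E
python3 - <<'E'
from h import *
gob(-.032,0,.2)
E
```

```text
Traceback (most recent call last):
  File "h.py", line 36, in gob
    print("case in bin mm",(c*1000).round(1),"foot z",((s["position"][2]-HB)*1000).round(1),"F",s["force"].round(1),"op",s["opening"].round(3)*87)
                                                                                                                         ^^^^^^^^^^^^^^^^^^
AttributeError: 'float' object has no attribute 'round'
```

```bash
sed -i 's/s\["opening"\].round(3)\*87/round(s["opening"]*87,1)/' h.py
python3 - <<'E'
from h import *
gob(-.032,0,.2)
E
```

```text
case in bin mm [-127.8  492.6] foot z 216.9 F [ 0.3 -0.4 -0.6] op 55.6
pos [0.4542 0.366  0.292 ] rotvec [-0.03 -0.04  0.15] shift cm now [ 9.46 49.29  1.67] in goal frame [ 9.58 49.26  1.69]
```

send_rows([
  [[0,0,0,0.4,2,0,-1],[0,0,0,0.8,4,0,-1],[0,0,0,0.8,4.5,0,-1],[0,0,0,0.8,4.5,0,-1],[0,0,0,0.8,4.5,0,-1]],
])

```text
time_s: 8.4
position: [0.4824, 0.1683, 0.2916]
tcp_rot: [[0.999, -0.039, 0.001], [-0.039, -0.999, 0.0], [0.001, -0.0, -1.0]]
force: [0.3, 0.1, -0.4]
opening: 0.639
```

send_rows([
  [[0,0,0,0.8,4.5,0,-1],[0,0,0,0.8,4.5,0,-1],[0,0,0,0.8,4.5,0,-1],[0,0,0,0.8,4.5,0,-1],[0,0,0,0.8,4.5,0,-1]],
])

```text
time_s: 8.9
position: [0.5134, -0.0583, 0.2917]
tcp_rot: [[0.999, -0.04, 0.001], [-0.04, -0.999, -0.0], [0.001, -0.0, -1.0]]
force: [1.5, 0.2, -0.5]
opening: 0.643
```

send_rows([
  [[0,0,0,0.8,4,0,-1],[0,0,0,0.5,2,0.8,-1],[0,0,0,0.5,1.2,0.8,-1],[0,0,0,0,0,0,-1],[0,0,0,0,0,0,-1]],
])

```text
time_s: 9.4
position: [0.5282, -0.1281, 0.2748]
tcp_rot: [[0.999, -0.04, -0.001], [-0.04, -0.999, 0.001], [-0.001, -0.001, -1.0]]
force: [0.0, 1.2, -0.8]
opening: 0.635
```

```bash
python3 - <<'E'
from h import *
gob(-.032,0,.165)
E
```

```text
case in bin mm [-34.1   1.8] foot z 199.7 F [ 0.   1.2 -0.8] op 55.2
pos [ 0.5282 -0.1281  0.2748] rotvec [-0.08  0.08  0.02] shift cm now [0.22 0.19 3.47] in goal frame [0.21 0.18 3.47]
```

send_rows([
  [[0,0,0,0.2,0.1,1,-1],[0,0,0,0,0,1,-1],[0,0,0,0,0,0.9,-1],[0,0,0,0,0,0,-1],[0,0,0,0,0,0,-1]],
])

```text
time_s: 9.9
position: [0.5305, -0.1299, 0.2456]
tcp_rot: [[0.999, -0.04, -0.001], [-0.04, -0.999, 0.001], [-0.001, -0.0, -1.0]]
force: [0.0, -1.0, -0.4]
opening: 0.641
```

```bash
python3 - <<'E'
from h import *
gob(-.032,0,.148)
a=capture("wrist");b=capture("side")[150:300,270:410];
b=cv2.resize(b,None,fx=2.9,fy=2.9,interpolation=cv2.INTER_CUBIC)
a=a[80:360,140:520]
o=np.zeros((440,800,3),np.uint8);o[:280,:380]=a;o[:b.shape[0],390:390+b.shape[1]]=b[:440,:410]
cv2.imwrite("pics/c4.png",o)
E
```

```text
case in bin mm [-31.8   0.1] foot z 170.5 F [ 0.  -1.  -0.4] op 55.8
pos [ 0.5305 -0.1299  0.2456] rotvec [-0.03  0.06  0.02] shift cm now [-0.02  0.01  2.25] in goal frame [-0.02  0.01  2.25]
```

View pics/c4.png

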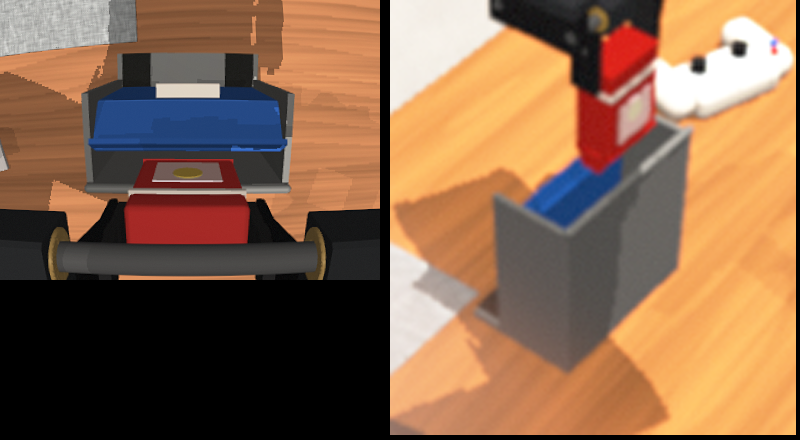

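The case hangs over the gap. In the wrist crop its lower front edge is at row 158, between the flap edge at row 150 and the back wall's top at row 187. I'll descend gently.

send_rows([
  [[0,0,0,0,0,0.6,-1],[0,0,0,0,0,0.5,-1],[0,0,0,0,0,0.4,-1],[0,0,0,0,0,0.2,-1],[0,0,0,0,0,0,-1]],
])

```text
time_s: 10.5
position: [0.5304, -0.1302, 0.2285]
tcp_rot: [[0.999, -0.04, -0.001], [-0.04, -0.999, 0.0], [-0.001, -0.0, -1.0]]
force: [-0.2, 0.1, 0.2]
opening: 0.641
```

```bash
python3 - <<'E'
from h import *
gob(-.032,0,.148)
E
```

```text
case in bin mm [-31.8  -0.2] foot z 153.4 F [-0.2  0.1  0.2] op 55.7
pos [ 0.5304 -0.1302  0.2285] rotvec [-0.03  0.06 -0.01] shift cm now [-0.02 -0.02  0.54] in goal frame [-0.02 -0.02  0.54]
```

No contact yet, so the foot is entering the gap.

send_rows([
  [[0,0,0,0,0,0.2,-1],[0,0,0,0,0,0.2,-1],[0,0,0,0,0,0.15,-1],[0,0,0,0,0,0,-1],[0,0,0,0,0,0,-1]],
])

```text
time_s: 11.0
position: [0.5307, -0.1304, 0.2236]
tcp_rot: [[0.999, -0.04, 0.0], [-0.04, -0.999, 0.0], [0.0, -0.0, -1.0]]
force: [-1.0, 0.6, 0.1]
opening: 0.643
```

```bash
python3 - <<'E'
from h import *
gob(-.032,0,.147)
E
```

```text
case in bin mm [-31.5  -0.3] foot z 148.5 F [-1.   0.6  0.1] op 55.9
pos [ 0.5307 -0.1304  0.2236] rotvec [-0.   -0.   -0.01] shift cm now [-0.05 -0.03  0.15] in goal frame [-0.05 -0.03  0.15]
```

send_rows([
  [[0,0,0,0,0,0.15,-1],[0,0,0,0.2,0,0,-1],[0,0,0,0.3,0,0,-1],[0,0,0,0.3,0,0,-1],[0,0,0,0,0,0,-1]],
])

```text
time_s: 11.5
position: [0.5389, -0.1307, 0.2223]
tcp_rot: [[0.999, -0.04, -0.0], [-0.04, -0.999, -0.0], [-0.0, 0.0, -1.0]]
force: [-2.5, -0.3, 3.2]
opening: 0.642
```

```bash
python3 - <<'E'
from h import *
gob(-.012,0,.147)
E
```

```text
case in bin mm [-23.3  -0.3] foot z 147.2 F [-2.5 -0.3  3.2] op 55.8
pos [ 0.5389 -0.1307  0.2223] rotvec [0.   0.01 0.01] shift cm now [ 1.13 -0.03  0.02] in goal frame [ 1.13 -0.03  0.02]
```

send_rows([
  [[0,0,0,0.3,0,0,-1],[0,0,0,0.3,0,0,-1],[0,0,0,0.3,0,0,-1],[0,0,0,0.2,0,0,-1],[0,0,0,0,0,0,-1]],
])

```text
time_s: 12.0
position: [0.55, -0.1312, 0.2221]
tcp_rot: [[0.999, -0.04, 0.0], [-0.04, -0.999, -0.0], [0.0, 0.0, -1.0]]
force: [-3.0, 0.3, 4.7]
opening: 0.636
```

```bash
python3 - <<'E'
from h import *
gob(-.012,0,.147)
a=capture("wrist");b=capture("side")[150:300,270:410];
b=cv2.resize(b,None,fx=2.9,fy=2.9,interpolation=cv2.INTER_CUBIC)
a=a[80:360,140:520]
o=np.zeros((440,800,3),np.uint8);o[:280,:380]=a;o[:b.shape[0],390:390+b.shape[1]]=b[:440,:410]
cv2.imwrite("pics/c5.png",o)
E
```

```text
case in bin mm [-12.2  -0.3] foot z 147.0 F [-3.   0.3  4.7] op 55.3
pos [ 0.55   -0.1312  0.2221] rotvec [ 0.01 -0.01  0.  ] shift cm now [ 0.02 -0.03 -0.  ] in goal frame [ 0.02 -0.03 -0.  ]
```

View pics/c5.png

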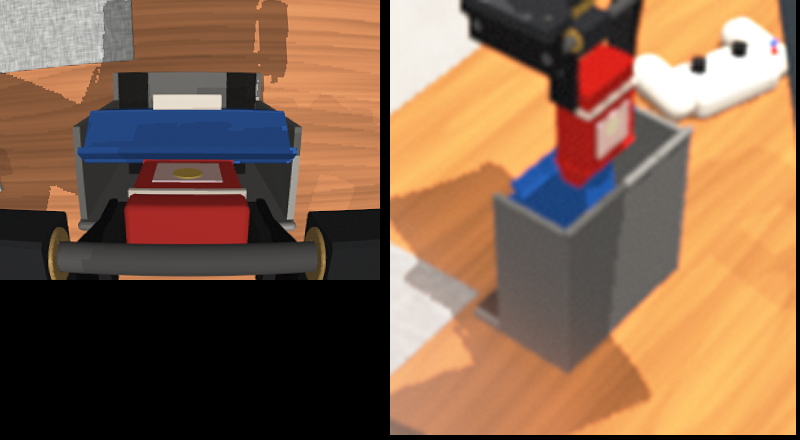

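The flap is levered out (flap edge at row 158, touching the case's taper) with only about 5 N. Next I'll lower while easing back.

send_rows([
  [[0,0,0,0,0,0.3,-1],[0,0,0,-0.1,0,0.3,-1],[0,0,0,-0.1,0,0.3,-1],[0,0,0,-0.1,0,0.3,-1],[0,0,0,0,0,0,-1]],
])

```text
time_s: 12.6
position: [0.5456, -0.1307, 0.2087]
tcp_rot: [[0.999, -0.04, -0.003], [-0.04, -0.999, 0.001], [-0.003, -0.001, -1.0]]
force: [-1.8, 0.0, -2.0]
opening: 0.641
```

```bash
python3 - <<'E'
from h import *
gob(-.023,0,.08)
E
```

```text
case in bin mm [-16.6  -0. ] foot z 133.6 F [-1.8  0.  -2. ] op 55.8
pos [ 0.5456 -0.1307  0.2087] rotvec [-0.05  0.15 -0.02] shift cm now [-0.62  0.    5.36] in goal frame [-0.64 -0.    5.36]
```

send_rows([
  [[0,0,0,-0.1,0,0.4,-1],[0,0,0,-0.1,0,0.5,-1],[0,0,0,-0.1,0,0.6,-1],[0,0,0,-0.1,0,0.7,-1],[0,0,0,-0.1,0,0.7,-1]],
])

```text
time_s: 13.1
position: [0.5416, -0.1307, 0.1804]
tcp_rot: [[0.999, -0.04, 0.0], [-0.04, -0.999, 0.0], [0.0, -0.0, -1.0]]
force: [-2.8, 0.5, 0.8]
opening: 0.634
```

```bash
python3 - <<'E'
from h import *
gob(-.023,0,.08)
E
```

```text
case in bin mm [-20.6  -0.2] foot z 105.3 F [-2.8  0.5  0.8] op 55.1
pos [ 0.5416 -0.1307  0.1804] rotvec [-0.   -0.   -0.01] shift cm now [-0.24 -0.02  2.53] in goal frame [-0.24 -0.02  2.53]
```

send_rows([
  [[0,0,0,-0.1,0,0.6,-1],[0,0,0,-0.1,0,0.7,-1],[0,0,0,0,0,0.7,-1],[0,0,0,0,0,0.7,-1],[0,0,0,0,0,0,-1]],
])

```text
time_s: 13.6
position: [0.539, -0.1305, 0.1527]
tcp_rot: [[0.999, -0.04, -0.002], [-0.04, -0.999, 0.001], [-0.002, -0.001, -1.0]]
force: [-2.7, -0.4, -2.0]
opening: 0.639
```

```bash
python3 - <<'E'
from h import *
gob(-.023,0,.06)
E
```

```text
case in bin mm [-23.2  -0.1] foot z 77.6 F [-2.7 -0.4 -2. ] op 55.6
pos [ 0.539  -0.1305  0.1527] rotvec [-0.04  0.12 -0.01] shift cm now [ 0.03 -0.01  1.76] in goal frame [ 0.02 -0.01  1.76]
```

send_rows([
  [[0,0,0,0,0,0.4,-1],[0,0,0,0,0,0.4,-1],[0,0,0,0,0,0.4,-1],[0,0,0,0,0,0.3,-1],[0,0,0,0,0,0,-1]],
])

```text
time_s: 14.1
position: [0.5394, -0.1306, 0.1385]
tcp_rot: [[0.999, -0.04, -0.001], [-0.04, -0.999, 0.0], [-0.001, -0.0, -1.0]]
force: [-0.5, 0.3, -2.5]
opening: 0.638
```

send_rows([
  [[0,0,0,0,0,0.1,-1],[0,0,0,0,0,0.1,-1],[0,0,0,0,0,0.1,-1],[0,0,0,0,0,0.1,-1],[0,0,0,0,0,0,-1]],
])

```text
time_s: 14.6
position: [0.5394, -0.1306, 0.1346]
tcp_rot: [[0.999, -0.04, -0.001], [-0.04, -0.999, 0.0], [-0.001, -0.0, -1.0]]
force: [-1.1, 0.3, -2.3]
opening: 0.636
```

```bash
python3 - <<'E'
from h import *
gob(-.023,0,.05)
E
```

```text
case in bin mm [-22.8  -0.2] foot z 59.5 F [-1.1  0.3 -2.3] op 55.4
pos [ 0.5394 -0.1306  0.1346] rotvec [-0.02  0.04 -0.01] shift cm now [-0.02 -0.02  0.95] in goal frame [-0.02 -0.02  0.95]
```

send_rows([
  [[0,0,0,0,0,0.1,-1],[0,0,0,0,0,0.1,-1],[0,0,0,0,0,0.1,-1],[0,0,0,0,0,0.1,-1],[0,0,0,0,0,0,-1]],
])

```text
time_s: 15.1
position: [0.5397, -0.1308, 0.131]
tcp_rot: [[0.999, -0.04, 0.0], [-0.04, -0.999, -0.0], [0.0, 0.0, -1.0]]
force: [-1.9, 0.0, -0.1]
opening: 0.642
```

send_rows([
  [[0,0,0,0,0,0.1,-1],[0,0,0,0,0,0.1,-1],[0,0,0,0,0,0.1,-1],[0,0,0,0,0,0,-1],[0,0,0,0,0,0,-1]],
])

```text
time_s: 15.6
position: [0.5396, -0.1307, 0.1279]
tcp_rot: [[0.999, -0.04, -0.0], [-0.04, -0.999, 0.0], [-0.0, -0.0, -1.0]]
force: [-1.7, -0.8, 0.0]
opening: 0.639
```

send_rows([
  [[0,0,0,0,0,0.1,-1],[0,0,0,0,0,0.1,-1],[0,0,0,0,0,0,-1],[0,0,0,0,0,0,-1],[0,0,0,0,0,0,-1]],
])

```text
time_s: 16.1
position: [0.5397, -0.1307, 0.1261]
tcp_rot: [[0.999, -0.04, 0.0], [-0.04, -0.999, -0.0], [0.0, 0.0, -1.0]]
force: [-2.0, -0.0, 1.3]
opening: 0.646
```

send_rows([
  [[0,0,0,0,0,0.1,-1],[0,0,0,0,0,0.1,-1],[0,0,0,0,0,0,-1],[0,0,0,0,0,0,-1],[0,0,0,0,0,0,-1]],
])

```text
time_s: 16.6
position: [0.5399, -0.1307, 0.1245]
tcp_rot: [[0.999, -0.04, 0.001], [-0.04, -0.999, -0.0], [0.001, 0.0, -1.0]]
force: [-2.3, 0.7, 5.4]
opening: 0.636
```

send_rows([
  [[0,0,0,0,0,0.1,-1],[0,0,0,0,0,0,-1],[0,0,0,0,0,0,-1],[0,0,0,0,0,0,-1],[0,0,0,0,0,0,-1]],
])

```text
time_s: 17.1
position: [0.5399, -0.1307, 0.1237]
tcp_rot: [[0.999, -0.04, 0.001], [-0.04, -0.999, -0.0], [0.001, 0.0, -1.0]]
force: [-3.3, 0.6, 7.0]
opening: 0.643
```

```bash
python3 - <<'E'
from h import *
gob(-.023,0,.048)
E
```

```text
case in bin mm [-22.3  -0.3] foot z 48.6 F [-3.3  0.6  7. ] op 56.0
pos [ 0.5399 -0.1307  0.1237] rotvec [ 0.   -0.05 -0.01] shift cm now [-0.07 -0.03  0.06] in goal frame [-0.07 -0.03  0.06]
```

send_rows([
  [[0,0,0,0,0,0.05,-1],[0,0,0,0,0,0,-1],[0,0,0,0,0,0,-1],[0,0,0,0,0,0,-1],[0,0,0,0,0,0,-1]],
])

```text
time_s: 17.6
position: [0.54, -0.1307, 0.1234]
tcp_rot: [[0.999, -0.04, 0.001], [-0.04, -0.999, -0.0], [0.001, 0.0, -1.0]]
force: [-1.5, -0.1, 7.8]
opening: 0.643
```

send_rows([
  [[0,0,0,0,0,-0.05,-1],[0,0,0,0,0,-0.1,-1],[0,0,0,0,0,-0.1,-1],[0,0,0,0,0,0,-1],[0,0,0,0,0,0,-1]],
])

```text
time_s: 18.1
position: [0.5398, -0.1307, 0.1251]
tcp_rot: [[0.999, -0.04, 0.0], [-0.04, -0.999, -0.0], [0.0, 0.0, -1.0]]
force: [-1.5, 1.3, 4.6]
opening: 0.642
```

send_rows([
  [[0,0,0,0,0,-0.08,-1],[0,0,0,0,0,0,-1],[0,0,0,0,0,0,0.66],[0,0,0,0,0,0,0.66],[0,0,0,0,0,0,0.66]],
])

```text
time_s: 18.6
position: [0.5392, -0.1304, 0.1254]
tcp_rot: [[0.999, -0.04, -0.001], [-0.04, -0.999, 0.001], [-0.001, -0.001, -1.0]]
force: [-1.8, 1.2, -0.1]
opening: 0.798
```

send_rows([
  [[0,0,0,0,0,0,0.66],[0,0,0,0,0,0,0.66],[0,0,0,0,0,0,0.66],[0,0,0,0,0,0,0.66],[0,0,0,0,0,0,0.66]],
])

```text
time_s: 19.1
position: [0.5396, -0.1306, 0.1258]
tcp_rot: [[0.999, -0.04, -0.0], [-0.04, -0.999, 0.0], [-0.0, -0.0, -1.0]]
force: [-1.7, 1.4, 0.1]
opening: 0.83
```

```bash
python3 - <<'E'
from h import *
gob(-.023,0,.048)
a=capture("wrist");cv2.imwrite("pics/w6.png",a[60:400,80:560])
E
```

```text
case in bin mm [-22.6  -0.2] foot z 50.7 F [-1.7  1.4  0.1] op 72.2
pos [ 0.5396 -0.1306  0.1258] rotvec [-0.01  0.01 -0.01] shift cm now [-0.04 -0.02  0.27] in goal frame [-0.04 -0.02  0.27]
```

View pics/w6.png

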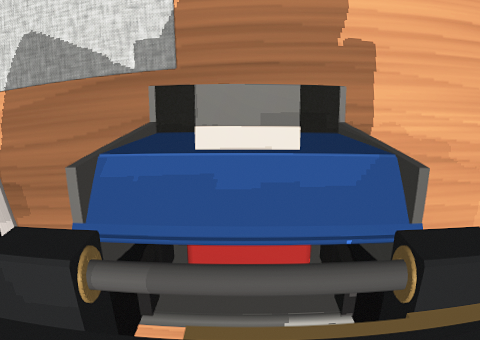

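The case is released and stands free (red top at rows 245–262), and the flap's edge at row 240 rests on the fingers. Next I'll draw the fingers straight out.

send_rows([
  [[0,0,0,0,0,-0.5,0.66],[0,0,0,0,0,-0.8,0.66],[0,0,0,0,0,-1,0.66],[0,0,0,0,0,-1,0.66],[0,0,0,0,0,-1,0.66]],
])

```text
time_s: 19.65
position: [0.5408, -0.1312, 0.1706]
tcp_rot: [[0.999, -0.04, 0.003], [-0.04, -0.999, -0.001], [0.003, 0.001, -1.0]]
force: [-0.1, -0.4, -0.1]
opening: 0.832
```

send_rows([
  [[0,0,0,0,0,-1.5,0.66],[0,0,0,0,0,-2,0.66],[0,0,0,0,0,-3,0.66],[0,0,0,0,0,-4,0.66],[0,0,0,0,0,-4,0.66]],
])

```text
time_s: 20.15
position: [0.5403, -0.1309, 0.3166]
tcp_rot: [[0.999, -0.04, 0.003], [-0.04, -0.999, -0.001], [0.003, 0.001, -1.0]]
force: [1.3, -0.4, -1.3]
opening: 0.828
```

send_rows([
  [[0,0,0,0,0,-2,0.66],[0,0,0,0,0,0,0.66],[0,0,0,0,0,0,0.66],[0,0,0,0,0,0,0.66],[0,0,0,0,0,0,0.66]],
])

```text
time_s: 20.65
position: [0.5389, -0.1304, 0.3322]
tcp_rot: [[0.999, -0.04, -0.003], [-0.04, -0.999, 0.001], [-0.003, -0.001, -1.0]]
force: [-0.1, 0.9, 0.6]
opening: 0.828
```

```bash
python3 - <<'E'
from h import *
s=readout.read_state();print(s["position"],s["force"])
m=camera_model("wrist");a=capture("wrist");cv2.imwrite("pics/w7.png",a)
hsv=cv2.cvtColor(a,cv2.COLOR_BGR2HSV);b=cv2.inRange(hsv,(100,110,40),(130,255,255))
p=proj("wrist",[[.5416,-.1313,.151],[.5416,-.0713,.151],[.5416,-.19,.151]],m);print("edge rows if shut",p.round(1))
for c in p[:,0].astype(int):
    r=np.where(b[:,c])[0];print(c,r.min(),r.max(),plane("wrist",[[c,r.max()+.5]],.151,m))
E
```

```text
[ 0.53891934 -0.13037437  0.33220149] [-0.12632056  0.89347629  0.64158916]
edge rows if shut [[327.8 215.6]
 [265.  218.2]
 [389.5 213.5]]
327 177 214 [[ 0.54269188 -0.13055942  0.151     ]]
264 174 215 [[ 0.54431899 -0.07056149  0.151     ]]
389 173 216 [[ 0.53865898 -0.18954252  0.151     ]]
```

View pics/w7.png

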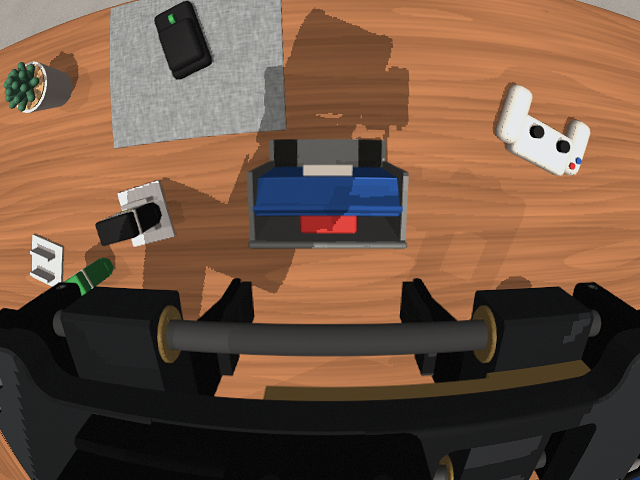

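The flap edge is back at its shut position (row 214, predicted 215.6). The red case's top is level inside the bin at (328,224), and the other things are where they were.

```bash
python3 -c "
from rig import bot;print(bot.hand_in())"
```

```text
the job is handed in; nothing more can be done
None
```

I put the red case away in the grey bin and handed the job in at about 21 s of the 69 s allowed. The hand-in gives no verdict, so these are my own readings.

- **Insertion:** I gripped the case by its top 15 mm, set its foot in the gap and levered the flap open. I then lowered the case past it; the wrist force stayed under about 6 N up to the tray.
- **Press on the tray:** Contact came at a foot height of about 51 mm. I pressed about 3 mm further, which read 7–8 N at the wrist, and held it for about 1 s, then eased off, let go and drew the fingers straight up.
- **Flap:** In the last wrist picture its edge is within about 1 mm of its shut position in the middle, and within about 3 mm at the ends. I put the end readings down to pixel error.
- **Case:** Its top shows level and centred in the bin below the flap's edge.
- **Everything else:** The gripper is clear of everything. The black and green cases, pot, mouse and gamepad look unmoved. The mug is hidden in that picture, but the arm never went near it.

No check failed. I did not read the flap angle, the tray force or the case's tilt directly; they are inferred from the pictures and the wrist force.

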